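# Morning check of the dosing scale

### The arm

A 6-joint arm with a two-finger parallel gripper is mounted at the origin on the work surface. World frame = base frame: x ahead of the robot, y to its left, z up, the work surface at z = 0. Lengths are in m, angles in degrees, forces in N, time in s.
With the tool pointing down it reaches from about 0.35 to 0.875 m from the base axis. Payload 4.2 kg.
Tool frame: the origin (TCP) lies midway between the tips of the shut fingers; the grasp point (between the pads) lies 19 mm behind it; z points along the fingers, y is the line along which they close (so a half turn about z gives the same grasp; the last joint's range is limited). The gripper opens to 87 mm and grips with 3 to 60 N. Pads are 19 mm wide; open, the fingers measure 117 mm over their backs; the gripper's body (75 mm by 190 mm) begins 51 mm behind the grasp point.
Start: joints at [81.108, 22.042, 0.453, 0, -68.411, -14.817], TCP at [0.251, 0.572, 0.223] pointing down, gripper open.
Joint ranges: [-179.83, 179.83], [-69.29, 118.12], [-61.27, 80.66], [-181.25, 117.63], [-171.15, -9.14], [-177.46, 177.46]. Speed limits (degrees/s): [159.86, 159.86, 180, 180, 180, 180].

### API

Orientations are given as a 3x3 rotation matrix whose columns are the frame's x, y, z axes.
In Python, from station import r, cams gives the robot as it stands.
- The arm moves only by the tool play_rows, never from a script. Its argument "commands" is text: rows parted by semicolons, each of 6 numbers parted by spaces: the shift along the world's x, y, z normalised to -1 to 1, where 1 is 30 mm, then the turn, a rotation vector about the world's x, y, z normalised to -1 to 1, where 1 is 0.15 rad. A call has 1 to 20 rows; each row shifts and turns the commanded pose from where the row before left it; what a row does not reach is not made up. A row lasts 1/10 s, in which the tool goes at most 50 mm and 8.59 degrees, less where a joint would pass 70% of its speed; a pose out of reach is approached as far as the arm can. A call with a number of a shift or a turn outside -1 to 1 is refused whole. A call with a gripper value outside its range is refused whole. "grip" is the finger opening in mm, from 0 to 87, set as the call begins (left out, the last holds). The fingers move at their own pace and stop on an object; the grip force is fixed at half the most. Time passes only in rows, so rows that do not move let the fingers close. It gives the time, the measured TCP pose, the force, the opening and the grip force at its end, in the units of the state.
- r.sense(): the state, without advancing time (a new reading comes with each control period).
- cams.capture(name): name is "scene" or "top"; returns (picture, depth): 384x512x3 uint8, blue, green, red; 384x512 float32, m along the optical axis (not along the pixel's ray), 0 where there is no reading.
- cams.camera_info(name): a dict with "mtx" (3x3 intrinsics, pixels), "R" (3x3) and "t" (3): a world point X has camera coordinates R X + t. Camera axes: x right, y down, z forward; pixel columns grow to the right and rows downward; lengths in m; the calibration is good to about 2 mm. A picture is of the moment at which its call begins. camera_info takes no time and is no camera call.
- r.finish_job(): hands the job in; it is judged then, once.
The state is a dict: "time_s": time; "joints": joint angles; "joint_velocities": joint speeds; "effort": joint torques, N m; "tcp_pos": TCP position; "ee_rot": TCP orientation; "wrist_force": force on the tool from outside, world axes, zero at the start; "moment": the same for the moment, N m; "gripper_width": opening from 0.0 (shut) to 1.0 (fully open); "gripper_force": force on a finger pad.
Only numpy, scipy, OpenCV 4.12 (cv2) and the standard library are available. Lean on these libraries where they do the work, as an engineer would, in place of code of your own. Each camera call takes 0.05 s, during which the arm holds its last target. There are 200 camera calls.

### The job

Get the coffee bar's dosing scale ready for the day: first turn its transit lock anticlockwise, lift it out and put it in the wooden tray. Then check the scale with the steel check weights that are on the counter, from the smallest to the largest: set each one gently and alone in the middle of the pan, let go of it for two seconds so that the pan settles, then stand it in the tray. Finally leave the aluminium dosing cup standing in the middle of the pan, and leave all the other things where they are.

Things in the scene. Friction and masses are not known exactly. Their poses are not given: they have to be found in the camera images.
- lock_seat (a point): Scale: black housing 260 x 170 mm, flat deck 55 mm above the worktop (its yaw varies). This fixed point is on the deck at the middle of the transit lock's round collar (outer diameter 68 mm, 13 mm high); the point's x axis points level from the lock to the pan (its centre 130 mm away; housing centre 85 mm away); z up.
- lock_center (a point): Transit lock, 44 mm high, 0.12 kg; point on its axis, half-way up. Two lugs at its foot (54 mm from tip to tip, 12 mm wide) point along its own +x and -x, held under two tabs of the collar while its x is within 0.15 rad of lock_seat's x, as at the start. Turned anticlockwise from above by 0.75 to 1.2 rad from lock_seat's x it lifts straight out; firm stop near 1.35.
- lock_grip (a point): Middle of the lock's grip bar, 8 mm above lock_center: an upright bar 44 mm long along the lock's own x, 14 mm thick along its y, 28 mm high (14 mm above and below this point). Under the bar is a round hub, 28 mm diameter.
- pan_top (a point): Centre of the top face of the scale's round steel pan (150 mm diameter, flat, no rim, two engraved rings round its centre of 80 and 136 mm diameter). Unloaded it is 85 mm above the worktop, 30 mm above the deck. It sinks straight down when loaded and moves with the pan; z up, axes as lock_seat.
- pan (a joint): How far the sprung, damped pan has sunk, m: 0 unloaded, 0.020 at its bottom stop. It sinks 1.6 mm per 100 g (600 N/m).
- cup_center (a point): Dosing cup: plain straight open aluminium cup, 54 mm outer diameter, 75 mm high, wall 3 mm, 0.15 kg give or take 20 percent, standing upright. Point at its centre, half-way up; z is its axis.
- tamper_center (a point): Bystander: coffee tamper, steel foot 52 mm diameter with a dark wooden handle, 92 mm high, not a weight. Point half-way up.
- glass_center (a point): Bystander: clear espresso glass, 56 mm at the rim, 70 mm high. Point half-way up.
- tray_in (a point): Low wooden tray, open on top, fixed, 180 mm along its own x, 280 mm along its own y, walls 5 mm thick and 30 mm high, floor 5 mm thick. This point is the centre of the inner floor.
- weight1_center (a point): Steel check weight, number 1 in order of size (smallest), 0.2 kg: upright cylinder 36 mm diameter and 30 mm high, on top of it a thin neck 10 mm high and a round grip knob 26 mm diameter and 22 mm high; 62 mm high in all. Point on its axis, half-way up (31 mm above its underside; the knob's middle is 20 mm above the point); z is its axis. May be absent.
- weight2_center (a point): Steel check weight, number 2 in order of size (between), 0.4 kg: upright cylinder 44 mm diameter and 40 mm high, on top of it a thin neck 10 mm high and a round grip knob 26 mm diameter and 22 mm high; 72 mm high in all. Point on its axis, half-way up (36 mm above its underside; the knob's middle is 25 mm above the point); z is its axis. May be absent.
- weight3_center (a point): Steel check weight, number 3 in order of size (between), 0.6 kg: upright cylinder 52 mm diameter and 50 mm high, on top of it a thin neck 10 mm high and a round grip knob 26 mm diameter and 22 mm high; 82 mm high in all. Point on its axis, half-way up (41 mm above its underside; the knob's middle is 30 mm above the point); z is its axis. May be absent.
- weight4_center (a point): Steel check weight, number 4 in order of size (largest), 0.85 kg: upright cylinder 60 mm diameter and 60 mm high, on top of it a thin neck 10 mm high and a round grip knob 26 mm diameter and 22 mm high; 92 mm high in all. Point on its axis, half-way up (46 mm above its underside; the knob's middle is 35 mm above the point); z is its axis. May be absent.
Things that resemble listed ones, but are neither listed nor needed, are in the scene too. Leave any red look-alike of the part that bears cup_center alone.

How it is judged:
By the outcome, as a careful person would: the job done as asked, in the order asked, and still so for the second after the job is handed in, with the robot touching nothing.
Of weight1, weight2, weight3, weight4 only 2 to 3 are there at a start; the rules pass over those that are not, and their reading is None.
At some moment in a run one of weight1, weight2, weight3, weight4, cup may be knocked a few centimetres aside while the robot is not near it.
It also fails if it takes over 210 s, if anything falls off the work surface, if the arm or the gripper's body presses on something with over 40 N, if the wrist force passes 120 N, or if a joint passes its speed limit or range.

## Working session

There is one attempt and no reset: what is moved stays moved. The work goes in short steps, Python scripts to look and compute and a tool call to move; the robot and the scene stay as the last step left them, time stands still between calls to the robot, and variables do not carry over. Pictures are saved under pics/ and viewed, at most 14 in all, crops included, and the job is handed in when it is done.

Besides the shell and the picture viewer there is one more tool, called after "Emit:" by a JSON object that holds its "api" and its "payload", one argument or row to a line. play_rows: Moves the arm, as the interface text tells. Scaled input: -1 to 1 covers 30 mm each way for a shift and 0.15 rad each way for a turn. Its arguments: {"type":"object","properties":{"commands":{"type":"string"},"grip":{"type":"number"}},"required":["commands"]}

```bash
mkdir -p pics; ls; cat > h.py <<'E'
import numpy as np, cv2
from station import r, cams
def snap(n,f):
    p,d=cams.capture(n); cv2.imwrite(f'pics/{f}.png',p); np.save(f'pics/{f}.npy',d); return p,d
def pts(n,d):
    i=cams.camera_info(n);K=np.array(i['mtx']);R=np.array(i['R']);t=np.array(i['t'])
    v,u=np.mgrid[:d.shape[0],:d.shape[1]]
    c=np.stack([(u-K[0,2])/K[0,0]*d,(v-K[1,2])/K[1,1]*d,d],-1)
    return (c-t)@R
def px(n,u,v,z):
    i=cams.camera_info(n);K=np.array(i['mtx']);R=np.array(i['R']);t=np.array(i['t'])
    ray=R.T@np.linalg.inv(K)@[u,v,1]; o=-R.T@t
    return o+ray*(z-o[2])/ray[2]
def proj(n,X):
    i=cams.camera_info(n);K=np.array(i['mtx']);c=K@(np.array(i['R'])@X+np.array(i['t']));return c[:2]/c[2]
E
python3 - <<'E'
from h import *
for n in ('top','scene'):
    p,d=snap(n,n+'0'); i=cams.camera_info(n); R=np.array(i['R']);print(n,-R.T@np.array(i['t']),i['mtx'][0][0],R.round(2).tolist())
    cv2.imwrite(f'pics/{n}0b.png',cv2.resize(p,(768,576),interpolation=cv2.INTER_CUBIC))
s=r.sense();print(s['tcp_pos'],np.round(s['ee_rot'],3))
E
```

```text
pics
top [ 0.4089187  -0.05167021  1.13334126] 444.30333047378855 [[-0.0, -1.0, 0.01], [-0.99, 0.0, -0.16], [0.16, -0.01, -0.99]]
scene [1.15910053 0.33122404 0.93678672] 479.8471741126842 [[-0.6, 0.8, 0.02], [0.61, 0.47, -0.64], [-0.52, -0.37, -0.77]]
[0.2510964  0.57175705 0.22156084] [[ 0.916 -0.402 -0.001]
 [-0.402 -0.916 -0.002]
 [ 0.     0.002 -1.   ]]
```

View pics/top0b.png

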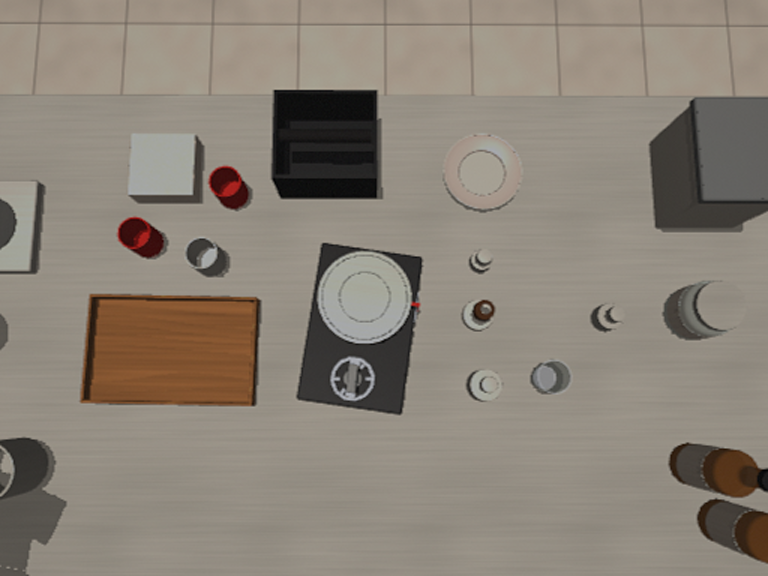

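View pics/scene0b.png

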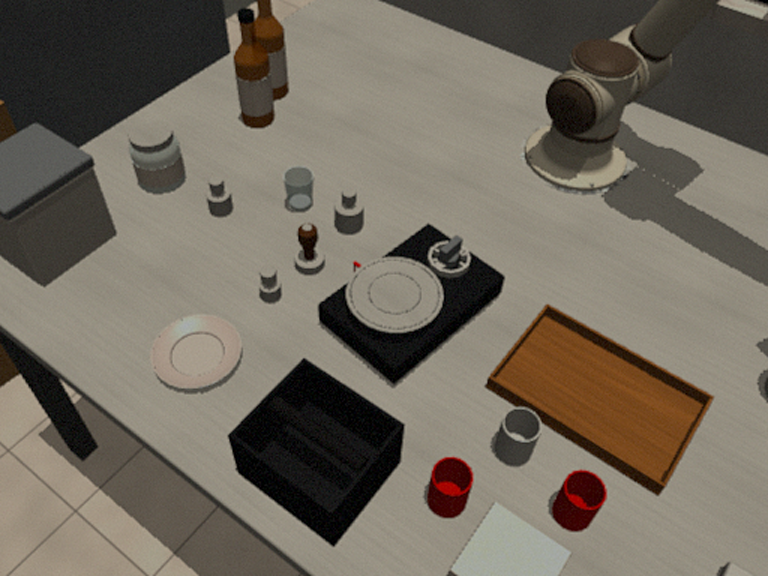

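Top view (768 px): three steel weights at (482,260), (484,385) and (608,316). The tamper, with its wooden handle, is at (480,313), the glass at (551,377) and the aluminium cup at (203,253). The red look-alikes at (140,235) and (228,185) are to be left alone. The tray is at (170,350), the pan at (365,297) and the lock at (352,379).

```bash
cat > m.py <<'E'
from h import *
from collections import Counter
def obj(P,c,rad=0.05,zmin=0.008):
    q=P.reshape(-1,3); q=q[(np.hypot(q[:,0]-c[0],q[:,1]-c[1])<rad)&(q[:,2]>zmin)&(q[:,2]<.3)]
    return q
def circ(q):
    xy=q[:,:2].astype(np.float32); (c,rr)=cv2.minEnclosingCircle(xy); return np.round(c,4),round(rr*2,4),len(q)
E
python3 - <<'E'
from m import *
dt=np.load('pics/top0.npy');P=pts('top',dt)
for n,u,v in [('wA',482,258),('wB',484,385),('wC',608,316),('tamper',480,313),('glass',551,377),('cup',203,253),('red',140,235)]:
    c=px('top',u/1.5,v/1.5,0.05); q=obj(P,c,.045)
    zm=np.percentile(q[:,2],98); t=q[q[:,2]>zm-.008]
    print(n,c.round(3),'zmax',zm.round(4),'topcirc',circ(t),'all',circ(q))
q=obj(P,px('top',365/1.5,297/1.5,.085),.09,.078); q=q[q[:,2]<.095]; print('pan',circ(q),np.median(q,0))
# lock
c=px('top',352/1.5,379/1.5,.1); q=obj(P,c,.04,.085); print('bar',q.mean(0),q[:,2].max(),len(q),cv2.minAreaRect((q[:,:2]*1000).astype(np.float32)))
q=obj(P,c,.06,.0605);q=q[q[:,2]<.078];print('collar',circ(q))
for u,v in[(322,243),(422,257),(298,398),(403,413)]: print('deck',px('top',u/1.5,v/1.5,.055).round(4))
for u,v in[(91,295),(258,298),(81,402),(256,404)]: print('tray',px('top',u/1.5,v/1.5,.03).round(4))
p=cv2.imread('pics/top0.png'); a=cv2.resize(p[155:280,195:355],(800,600)[:2] and (768,600),interpolation=cv2.INTER_CUBIC);cv2.imwrite('pics/c1.png',a)
p=cv2.imread('pics/scene0.png'); a=cv2.resize(p[110:270,130:340],(787,600),interpolation=cv2.INTER_CUBIC);cv2.imwrite('pics/c2.png',a)
E
```

```text
wA [ 0.636 -0.24   0.05 ] zmax 0.0662 topcirc (array([ 0.6374, -0.2401]), 0.0254, 81) all (array([ 0.6368, -0.2395]), 0.0353, 187)
wB [ 0.427 -0.237  0.05 ] zmax 0.085 topcirc (array([ 0.4277, -0.2379]), 0.0252, 94) all (array([ 0.4276, -0.2383]), 0.0524, 405)
wC [ 0.538 -0.444  0.05 ] zmax 0.0757 topcirc (array([ 0.5401, -0.4494]), 0.0259, 92) all (array([ 0.5351, -0.4337]), 0.0688, 325)
tamper [ 0.544 -0.234  0.05 ] zmax 0.0926 topcirc (array([ 0.5448, -0.2335]), 0.0321, 93) all (array([ 0.5449, -0.2336]), 0.0523, 360)
glass [ 0.439 -0.346  0.05 ] zmax 0.0733 topcirc (array([ 0.4397, -0.3438]), 0.0558, 107) all (array([ 0.4397, -0.3438]), 0.0558, 434)
cup [0.644 0.223 0.05 ] zmax 0.0774 topcirc (array([0.6399, 0.2224]), 0.0545, 109) all (array([0.6398, 0.2222]), 0.0548, 430)
red [0.675 0.329 0.05 ] zmax 0.0763 topcirc (array([0.6733, 0.3326]), 0.0549, 119) all (array([0.6723, 0.3329]), 0.0559, 515)
pan (array([ 0.5633, -0.0493]), 0.1636, 3038) [ 0.56482796 -0.04226154  0.08560805]
bar [ 0.43696908 -0.02370383  0.09950359] 0.10533361778892142 116 ((437.177978515625, -23.533466339111328), (13.909856796264648, 42.288047790527344), 84.55620574951172)
collar (array([ 0.4421, -0.0284]), 0.0944, 309)
deck [0.6601 0.026  0.055 ]
deck [ 0.6363 -0.1394  0.055 ]
deck [0.4068 0.0616 0.055 ]
deck [ 0.3828 -0.1057  0.055 ]
tray [0.5771 0.412  0.03  ]
tray [0.5718 0.1337 0.03  ]
tray [0.4012 0.4166 0.03  ]
tray [0.3973 0.1324 0.03  ]
```

View pics/c1.png

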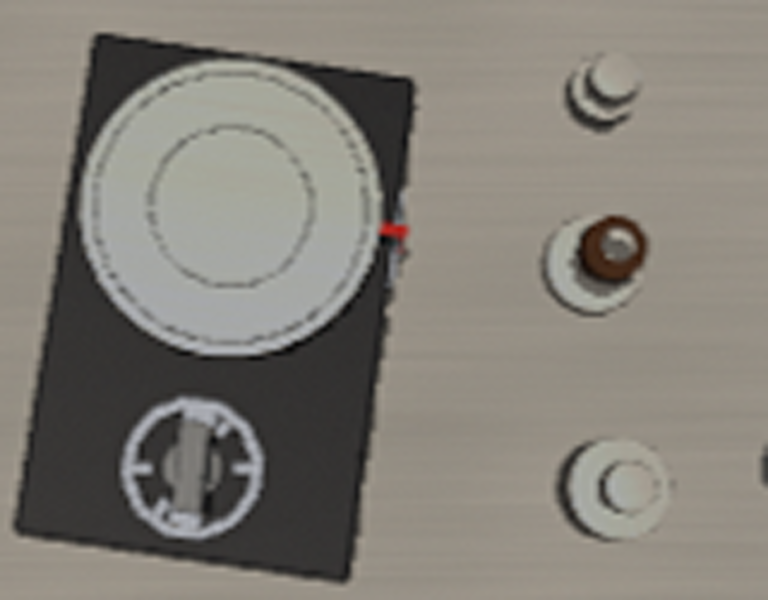

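View pics/c2.png

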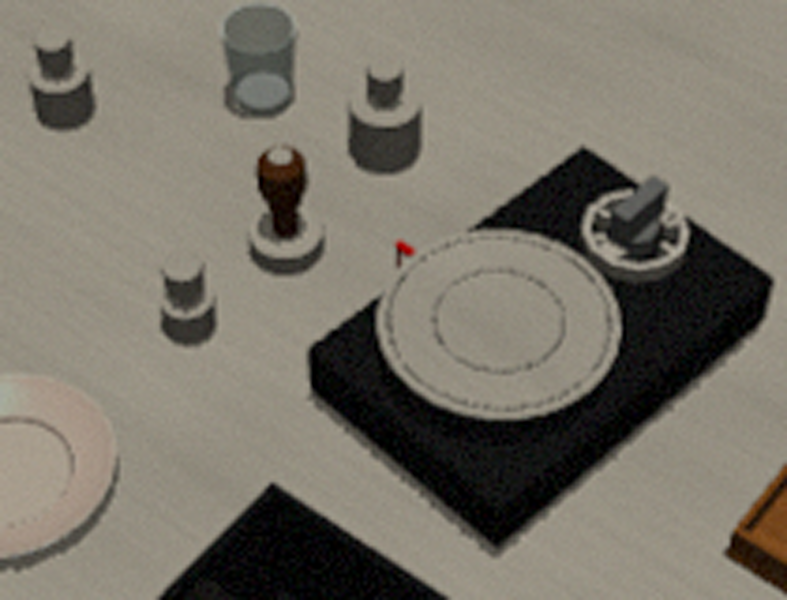

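Confirmed in the crops: c1 (615,78) is the smallest, w1, 62 mm high. The one at top (608,316) / c2 (62,85) is w2, 72 mm. c1 (620,490) is w3, 82 mm. w4 is absent. The object at c1 (600,260) with the wooden handle is the tamper, so it isn't a weight. The cup that fits is the plain aluminium one; the red ones stay.

Emit:
{"api": "play_rows", "payload": {
  "commands": "0.3 -1 0 0 0 0.3;0.3 -1 0 0 0 0.3;0.3 -1 0 0 0 0.3;0.3 -1 0 0 0 0.3;0.3 -1 0 0 0 0.3;0.3 -1 0 0 0 0.3"
}}

```text
time_s: 0.7
tcp_pos: [0.3053, 0.3907, 0.2221]
ee_rot: [[0.99, -0.141, -0.0], [-0.141, -0.99, -0.001], [-0.0, 0.001, -1.0]]
wrist_force: [0.2, -0.3, -0.5]
gripper_width: 0.999
gripper_force: 0.0
```

```bash
python3 - <<'E'
from m import *
s=r.sense();print(s['joints'],s['tcp_pos'],np.degrees(np.arctan2(s['ee_rot'][1][1],s['ee_rot'][0][1])))
P=pts('scene',np.load('pics/scene0.npy'))
for n,c in [('w1',(.637,-.24)),('w3',(.4277,-.238)),('w2',(.540,-.449)),('cup',(.64,.222))]:
    q=obj(P,c,.045); zm=np.percentile(q[:,2],98); t=q[q[:,2]>zm-.008]; print(n,zm.round(4),circ(t))
q=obj(P,(.437,-.024),.035,.088);print('bar',q.mean(0),cv2.minAreaRect((q[:,:2]*1000).astype(np.float32)))
p=px('top',195+231/4.8,155+207/4.8,.085); l=px('top',195+192/4.8,155+468/4.8,.068); print('top pan/lock',p,l)
k=210/787; f=lambda u,v,z:px('scene',130+u*k,110+v*160/600,z)
print('scene pan',f(499,322,.085),'lock',f(636,232,.068),'cornA',f(583,148,.055),f(771,278,.055))
E
```

```text
[ 7.07891966e+01  9.44448338e+00 -1.72087088e+01 -1.04136747e-02
 -6.33990071e+01  1.10918400e+01] [0.30530207 0.39067922 0.22214014] -98.12362229094978
w1 0.0634 (array([ 0.6413, -0.2413]), 0.0282, 80)
w3 0.083 (array([ 0.4307, -0.2384]), 0.028, 68)
w2 0.0733 (array([ 0.542 , -0.4501]), 0.0316, 62)
cup 0.0753 (array([0.6416, 0.2214]), 0.0566, 182)
bar [ 0.44290049 -0.0234482   0.09697301] ((440.9708557128906, -24.05565071105957), (15.52508544921875, 44.94819641113281), 84.67428588867188)
top pan/lock [ 0.56478937 -0.04491685  0.085     ] [ 0.43671907 -0.0255149   0.068     ]
scene pan [ 0.56992629 -0.04232693  0.085     ] lock [ 0.44184787 -0.02308161  0.068     ] cornA [ 0.38787468 -0.09963408  0.055     ] [0.41113284 0.06284264 0.055     ]
```

Emit:
{"api": "play_rows", "payload": {
  "commands": "0.32 -0.987 0 0 0 0.02;0.32 -0.987 0 0 0 0.02;0.32 -0.987 0 0 0 0.02;0.32 -0.987 0 0 0 0.02;0.32 -0.987 0 0 0 0.02;0.32 -0.987 0 0 0 0.02;0.32 -0.987 0 0 0 0.02;0.32 -0.987 0 0 0 0.02;0.32 -0.987 0 0 0 0.02;0.32 -0.987 0 0 0 0.02;0.32 -0.987 0 0 0 0.03;0.32 -0.987 0 0 0 0.03;0.31 -0.987 0 0 0 0.03;0.31 -0.987 0 0 0 0.03;0 0 -1 0 0 0;0 0 -1 0 0 0;0 0 -1 0 0 0;0 0 -0.5 0 0 0;0 0 0 0 0 0;0 0 0 0 0 0",
  "grip": 60
}}

```text
time_s: 2.7
tcp_pos: [0.4393, -0.0223, 0.1178]
ee_rot: [[0.995, -0.095, -0.0], [-0.095, -0.995, -0.0], [-0.0, 0.0, -1.0]]
wrist_force: [0.7, 0.4, 1.0]
gripper_width: 0.684
gripper_force: 0.0
```

```bash
python3 - <<'E'
from h import *
s=r.sense();print(s['tcp_pos'],np.degrees(np.arctan2(s['ee_rot'][1][1],s['ee_rot'][0][1])),s['joints'])
p,_=snap('scene','s1'); q,_=snap('top','t1')
X=np.array(s['tcp_pos']);u=proj('scene',X);print(u,proj('top',X))
a=cv2.resize(p[110:230,240:400],(800,600),interpolation=cv2.INTER_CUBIC);cv2.imwrite('pics/c3.png',a)
E
```

```text
[ 0.43932785 -0.02231281  0.11779643] -95.4718797188485 [ 1.84068689e+01  1.07023336e+01 -3.30071413e+01  2.44752608e-02
 -4.62992616e+01  6.61043402e+01]
[302.75148855 157.27848044] [233.05250983 250.76470653]
```

View pics/c3.png

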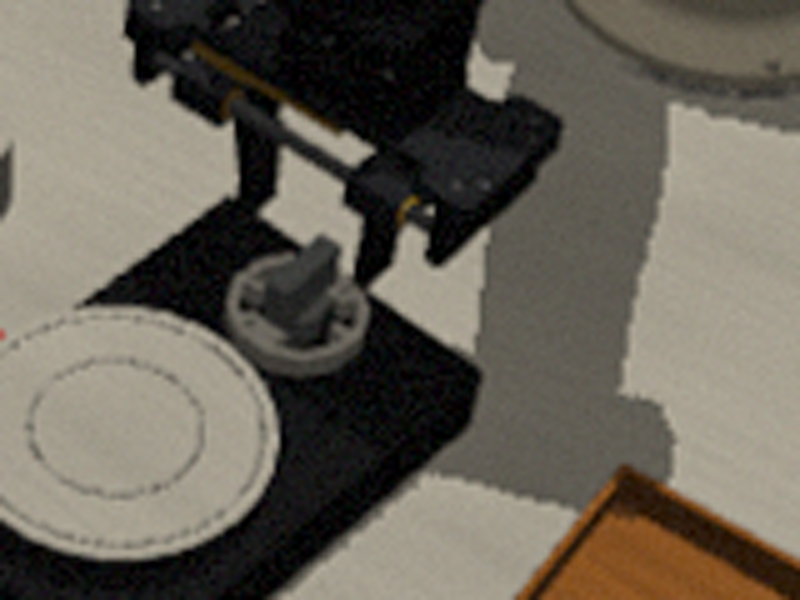

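The fingers straddle the bar: tips at (255,212) and (372,285), bar top near (320,245). I'll descend and close in stages.

Emit:
{"api": "play_rows", "payload": {
  "commands": "0 -0.05 -0.5 0 0 0;0 0 -0.5 0 0 0;0 0 -0.46 0 0 0;0 0 0 0 0 0;0 0 0 0 0 0",
  "grip": 22
}}

```text
time_s: 3.3
tcp_pos: [0.4398, -0.0236, 0.0747]
ee_rot: [[0.995, -0.095, 0.002], [-0.095, -0.995, 0.0], [0.002, -0.0, -1.0]]
wrist_force: [-1.2, 0.4, 0.1]
gripper_width: 0.326
gripper_force: 0.0
```

Emit:
{"api": "play_rows", "payload": {
  "commands": "0 0 0 0 0 0;0 0 0 0 0 0;0 0 0 0 0 0;0 0 0 0 0 0",
  "grip": 0
}}

```text
time_s: 3.7
tcp_pos: [0.4397, -0.0237, 0.0747]
ee_rot: [[0.995, -0.095, 0.002], [-0.095, -0.995, 0.0], [0.002, -0.0, -1.0]]
wrist_force: [-0.8, -0.2, 6.5]
gripper_width: 0.156
gripper_force: 30.0
```

Emit:
{"api": "play_rows", "payload": {
  "commands": "0 0 0 0 0 0.4;0 0 0 0 0 0.5;0 0 0 0 0 0.5;0 0 0 0 0 0.5;0 0 0 0 0 0.5;0 0 0 0 0 0.5;0 0 0 0 0 0.5"
}}

```text
time_s: 4.4
tcp_pos: [0.4403, -0.0234, 0.0747]
ee_rot: [[0.914, 0.406, 0.003], [0.406, -0.914, 0.001], [0.003, 0.001, -1.0]]
wrist_force: [0.7, 0.5, 4.3]
gripper_width: 0.157
gripper_force: 30.0
```

Emit:
{"api": "play_rows", "payload": {
  "commands": "0 0 0 0 0 0.5;0 0 0 0 0 0.5;0 0 0 0 0 0.5;0 0 0 0 0 0.5;0 0 0 0 0 0.5;0 0 0 0 0 0.2;0 0 0 0 0 0;0 0 0 0 0 0"
}}

```text
time_s: 5.2
tcp_pos: [0.4402, -0.0234, 0.0747]
ee_rot: [[0.683, 0.731, 0.003], [0.731, -0.683, 0.001], [0.002, 0.002, -1.0]]
wrist_force: [-0.9, 1.2, 6.0]
gripper_width: 0.159
gripper_force: 30.0
```

Emit:
{"api": "play_rows", "payload": {
  "commands": "0 0 0.2 0 0 0;0 0 0.3 0 0 0;0 0 0.4 0 0 0;0 0 0.5 0 0 0;0 0 0.6 0 0 0;0 0 1 0 0 0;0 0 1 0 0 0;0 0 0 0 0 0"
}}

```text
time_s: 6.0
tcp_pos: [0.4416, -0.0234, 0.1982]
ee_rot: [[0.682, 0.731, 0.009], [0.731, -0.682, 0.002], [0.008, 0.006, -1.0]]
wrist_force: [1.0, 0.3, -2.0]
gripper_width: 0.16
gripper_force: 30.0
```

```bash
python3 - <<'E'
from h import *
p,_=snap('scene','s2')
a=cv2.resize(p[90:290,210:477],(800,600),interpolation=cv2.INTER_CUBIC);cv2.imwrite('pics/c4.png',a)
E
```

```text
(no output)
```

View pics/c4.png

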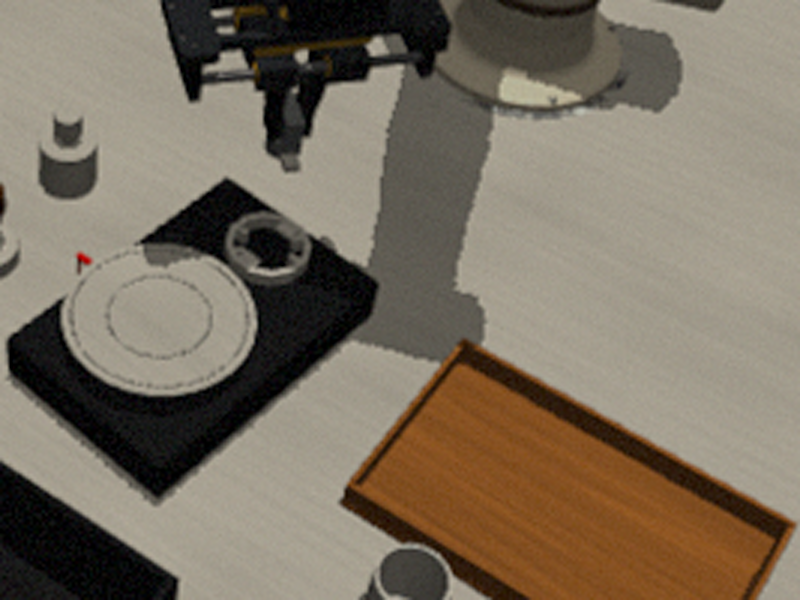

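Lock is out of its collar, which is empty at (268,245). Carrying it to the tray.

Emit:
{"api": "play_rows", "payload": {
  "commands": "0.05 0.5 0 0 0 0;0.05 0.95 0 0 0 0;0.05 0.95 0 0 0 0;0.05 0.95 0 0 0 0;0.05 0.95 0 0 0 0;0.05 0.95 0 0 0 0;0.05 0.95 0 0 0 0;0.05 0.95 0 0 0 0;0.05 0.95 0 0 0 0;0.05 0.95 0 0 0 0;0.05 0.95 0 0 0 0;0.05 0.95 0 0 0 0;0.05 0.95 0 0 0 0;0 0.6 -0.3 0 0 0;0 0 -1 0 0 0;0 0 -1 0 0 0;0 0 -1 0 0 0;0 0 -1 0 0 0;0 0 -0.7 0 0 0;0 0 0 0 0 0"
}}

```text
time_s: 8.05
tcp_pos: [0.4559, 0.3479, 0.0391]
ee_rot: [[0.684, 0.73, -0.007], [0.73, -0.684, -0.008], [-0.011, 0.0, -1.0]]
wrist_force: [-0.4, -0.1, -1.7]
gripper_width: 0.161
gripper_force: 30.0
```

Emit:
{"api": "play_rows", "payload": {
  "commands": "0 0 -0.25 0 0 0;0 0 -0.15 0 0 0;0 0 -0.15 0 0 0;0 0 0 0 0 0"
}}

```text
time_s: 8.45
tcp_pos: [0.4585, 0.3511, 0.0273]
ee_rot: [[0.683, 0.731, -0.0], [0.731, -0.683, 0.0], [-0.0, -0.0, -1.0]]
wrist_force: [0.4, 0.5, -1.7]
gripper_width: 0.159
gripper_force: 30.0
```

Emit:
{"api": "play_rows", "payload": {
  "commands": "0 0 -0.05 0 0 0;0 0 -0.05 0 0 0;0 0 0 0 0 0;0 0 0 0 0 0"
}}

```text
time_s: 8.85
tcp_pos: [0.4588, 0.3515, 0.0247]
ee_rot: [[0.683, 0.731, 0.001], [0.731, -0.683, 0.001], [0.001, 0.0, -1.0]]
wrist_force: [-0.6, 0.1, 1.0]
gripper_width: 0.154
gripper_force: 30.0
```

Emit:
{"api": "play_rows", "payload": {
  "commands": "0 0 0 0 0 0;0 0 0 0 0 0;0 0 0 0 0 0;0 0 0.5 0 0 0;0 0 1 0 0 0;0 0 1 0 0 0;0 0 1 0 0 0;0 0 1 0 0 0;0 0 1 0 0 0;0 0 0.4 0 0 0",
  "grip": 45
}}

```text
time_s: 9.85
tcp_pos: [0.4596, 0.3522, 0.2046]
ee_rot: [[0.682, 0.731, 0.004], [0.731, -0.682, 0.004], [0.006, 0.0, -1.0]]
wrist_force: [-0.3, 0.2, 0.0]
gripper_width: 0.516
gripper_force: 0.0
```

Emit:
{"api": "play_rows", "payload": {
  "commands": "0.3 -0.98 0 0 0 -0.27;0.3 -0.98 0 0 0 -0.27;0.3 -0.98 0 0 0 -0.27;0.3 -0.98 0 0 0 -0.27;0.3 -0.98 0 0 0 -0.27;0.3 -0.98 0 0 0 -0.27;0.3 -0.98 0 0 0 -0.27;0.3 -0.98 0 0 0 -0.27;0.3 -0.98 0 0 0 -0.27;0.3 -0.98 0 0 0 -0.27;0.3 -0.98 0 0 0 -0.27;0.3 -0.98 0 0 0 -0.27;0.3 -0.98 0 0 0 -0.27;0.3 -0.98 0 0 0 -0.27;0.3 -0.98 0 0 0 -0.27;0.3 -0.98 0 0 0 -0.27;0.3 -0.98 0 0 0 -0.27;0.3 -0.98 0 0 0 -0.27;0.3 -0.98 0 0 0 -0.27;0.3 -0.98 0 0 0 -0.27"
}}

```text
time_s: 11.85
tcp_pos: [0.6384, -0.2378, 0.1998]
ee_rot: [[1.0, 0.007, -0.002], [0.007, -1.0, 0.001], [-0.002, -0.001, -1.0]]
wrist_force: [0.2, 0.8, 0.1]
gripper_width: 0.517
gripper_force: 0.0
```

Emit:
{"api": "play_rows", "payload": {
  "commands": "0 0 0 0 0 0;0 0 0 0 0 0"
}}

```text
time_s: 12.05
tcp_pos: [0.6379, -0.2372, 0.1995]
ee_rot: [[1.0, 0.008, -0.003], [0.008, -1.0, 0.001], [-0.003, -0.001, -1.0]]
wrist_force: [0.8, -0.3, 0.1]
gripper_width: 0.517
gripper_force: 0.0
```

```bash
cat >> m.py <<'E'
EXP={'w1':(.6392,-.2407,.062,.036),'w2':(.541,-.4498,.072,.044),'w3':(.4292,-.2382,.082,.052),'cup':(.6408,.2219,.075,.054)}
def look(names,tag):
    s=r.sense(); print('tcp',np.round(s['tcp_pos'],4),'yaw y',round(np.degrees(np.arctan2(s['ee_rot'][1][1],s['ee_rot'][0][1])),1),'j6',round(s['joints'][5],1))
    D={n:snap(n,f'{n}_{tag}') for n in('scene','top')}
    for w in names:
        x,y,h,dm=EXP[w]
        for n in D:
            q=obj(pts(n,D[n][1]),(x,y),.06); q=q[(q[:,2]>h-.008)&(q[:,2]<h+.012)]
            print(w,n,circ(q) if len(q)>8 else len(q))
E
python3 -c "
from m import *
look(['w1','w2','w3','cup'],'a')
p=cv2.imread('pics/scene_a.png');cv2.imwrite('pics/c5.png',cv2.resize(p,(768,576),interpolation=cv2.INTER_CUBIC))"
```

```text
tcp [ 0.6379 -0.2372  0.1995] yaw y -89.5 j6 97.3
w1 scene (array([ 0.6411, -0.2412]), 0.0282, 82)
w1 top (array([ 0.6368, -0.24  ]), 0.025, 82)
w2 scene (array([ 0.5432, -0.4504]), 0.0297, 68)
w2 top (array([ 0.54  , -0.4495]), 0.0264, 100)
w3 scene (array([ 0.4315, -0.2382]), 0.0292, 74)
w3 top (array([ 0.4276, -0.2378]), 0.0253, 96)
cup scene (array([0.6424, 0.2214]), 0.0557, 186)
cup top (array([0.6396, 0.2231]), 0.056, 128)
```

View pics/c5.png

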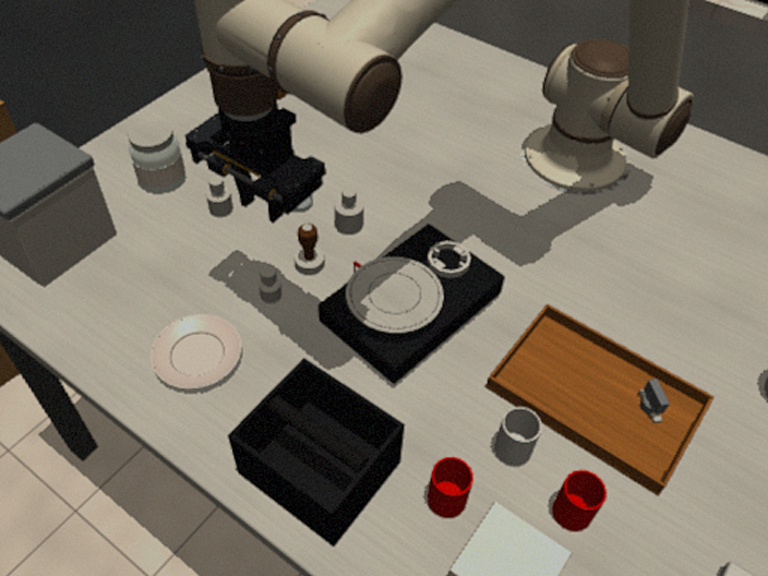

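Lock stands in the tray at (655,400) and w1 at (268,283) is unmoved. Descending on its knob.

Emit:
{"api": "play_rows", "payload": {
  "commands": "0.03 -0.11 -0.5 0 0 0;0 0 -1 0 0 0;0 0 -1 0 0 0;0 0 -1 0 0 0;0 0 -0.7 0 0 0;0 0 -0.5 0 0 0;0 0 -0.4 0 0 0;0 0 -0.2 0 0 0;0 0 0 0 0 0;0 0 0 0 0 0"
}}

```text
time_s: 13.15
tcp_pos: [0.6402, -0.2403, 0.0432]
ee_rot: [[1.0, 0.01, 0.002], [0.01, -1.0, -0.001], [0.002, 0.001, -1.0]]
wrist_force: [0.3, -0.4, -0.1]
gripper_width: 0.518
gripper_force: 0.0
```

Emit:
{"api": "play_rows", "payload": {
  "commands": "-0.03 0 -0.28 0 0 0;0 0 0 0 0 0"
}}

```text
time_s: 13.35
tcp_pos: [0.6379, -0.2399, 0.0332]
ee_rot: [[1.0, 0.009, -0.001], [0.009, -1.0, 0.001], [-0.001, -0.001, -1.0]]
wrist_force: [-0.3, 0.8, -0.9]
gripper_width: 0.517
gripper_force: 0.0
```

Emit:
{"api": "play_rows", "payload": {
  "commands": "0 0 0 0 0 0;0 0 0 0 0 0;0 0 0 0 0 0;0 0 0 0 0 0;0 0 0 0 0 0",
  "grip": 0
}}

```text
time_s: 13.85
tcp_pos: [0.6388, -0.2403, 0.0342]
ee_rot: [[1.0, 0.009, 0.001], [0.009, -1.0, -0.0], [0.001, 0.0, -1.0]]
wrist_force: [0.4, -0.7, 0.5]
gripper_width: 0.284
gripper_force: 29.9
```

Emit:
{"api": "play_rows", "payload": {
  "commands": "0 0 0.4 0 0 0;0 0 0.8 0 0 0;0 0 1 0 0 0;0 0 1 0 0 0;0 0 0.8 0 0 0;-0.2 0.4 0.3 0 0 0;-0.3 0.8 0 0 0 0;-0.35 0.94 0 0 0 0;-0.35 0.94 0 0 0 0;-0.35 0.94 0 0 0 0;-0.35 0.94 0 0 0 0;-0.3 0.9 0 0 0 0;-0.2 0.64 0 0 0 0;0 0 0 0 0 0;0 0 0 0 0 0;0 0 0 0 0 0"
}}

```text
time_s: 15.45
tcp_pos: [0.5662, -0.0453, 0.1625]
ee_rot: [[1.0, 0.009, -0.001], [0.009, -1.0, -0.0], [-0.001, 0.0, -1.0]]
wrist_force: [0.2, 0.4, -2.4]
gripper_width: 0.288
gripper_force: 30.0
```

```bash
python3 - <<'E'
from h import *
s=r.sense();print(s['tcp_pos'],s['wrist_force'])
p,_=snap('scene','s3')
a=cv2.resize(p[100:270,160:387],(800,600),interpolation=cv2.INTER_CUBIC);cv2.imwrite('pics/c6.png',a)
E
```

```text
[ 0.56618653 -0.04533963  0.16250961] [ 0.22625092  0.39329042 -2.36672857]
```

View pics/c6.png

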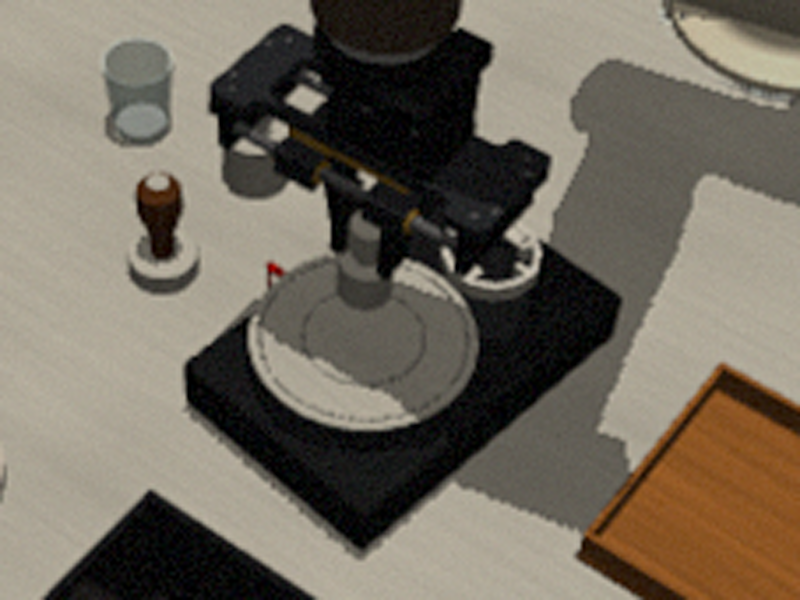

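w1 hangs upright over the pan's centre. Lowering it.

Emit:
{"api": "play_rows", "payload": {
  "commands": "0.03 0.05 -0.4 0 0 0;0 0 -0.5 0 0 0;0 0 -0.3 0 0 0;0 0 -0.1 0 0 0;0 0 0 0 0 0;0 0 0 0 0 0"
}}

```text
time_s: 16.1
tcp_pos: [0.5679, -0.0437, 0.1242]
ee_rot: [[1.0, 0.009, 0.001], [0.009, -1.0, -0.0], [0.001, 0.0, -1.0]]
wrist_force: [0.4, 0.3, -1.0]
gripper_width: 0.29
gripper_force: 30.0
```

Emit:
{"api": "play_rows", "payload": {
  "commands": "0 0 -0.06 0 0 0;0 0 -0.06 0 0 0;0 0 0 0 0 0;0 0 0 0 0 0"
}}

```text
time_s: 16.5
tcp_pos: [0.5675, -0.0436, 0.1203]
ee_rot: [[1.0, 0.009, 0.0], [0.009, -1.0, -0.0], [0.0, 0.0, -1.0]]
wrist_force: [0.0, -1.0, -1.6]
gripper_width: 0.289
gripper_force: 30.0
```

Emit:
{"api": "play_rows", "payload": {
  "commands": "0 0 -0.05 0 0 0;0 0 -0.04 0 0 0;0 0 -0.03 0 0 0;0 0 0 0 0 0;0 0 0 0 0 0"
}}

```text
time_s: 17.0
tcp_pos: [0.5677, -0.0436, 0.1168]
ee_rot: [[1.0, 0.009, 0.001], [0.009, -1.0, -0.0], [0.001, 0.0, -1.0]]
wrist_force: [0.9, 0.0, -0.9]
gripper_width: 0.291
gripper_force: 29.9
```

Emit:
{"api": "play_rows", "payload": {
  "commands": "0 0 -0.04 0 0 0;0 0 0 0 0 0;0 0 0 0 0 0"
}}

```text
time_s: 17.3
tcp_pos: [0.5676, -0.0436, 0.1156]
ee_rot: [[1.0, 0.009, 0.0], [0.009, -1.0, 0.0], [0.0, -0.0, -1.0]]
wrist_force: [0.9, 0.1, 0.2]
gripper_width: 0.288
gripper_force: 29.9
```

Emit:
{"api": "play_rows", "payload": {
  "commands": "0 0 0 0 0 0;0 0 0 0 0 0;0 0 0 0 0 0;0 0 0 0 0 0;0 0 0.5 0 0 0;0 0 1 0 0 0;0 0 0.7 0 0 0;0 0 0 0 0 0",
  "grip": 45
}}

```text
time_s: 18.1
tcp_pos: [0.5696, -0.0435, 0.185]
ee_rot: [[1.0, 0.01, 0.007], [0.01, -1.0, 0.0], [0.007, -0.0, -1.0]]
wrist_force: [1.0, -0.1, 0.1]
gripper_width: 0.524
gripper_force: 0.0
```

```bash
python3 - <<'E'
from m import *
p,_=snap('scene','s4');q,dd=snap('top','t4')
EXPc=(.567,-.0436)
for n,f in(('scene','s4'),('top','t4')):
    P=obj(pts(n,np.load(f'pics/{f}.npy')),EXPc,.05,.115);P=P[P[:,2]<.155];print(n,circ(P) if len(P)>8 else 0,P[:,2].max() if len(P) else 0)
a=cv2.resize(p[100:270,160:387],(800,600),interpolation=cv2.INTER_CUBIC);cv2.imwrite('pics/c7.png',a)
E
```

```text
scene (array([ 0.5717, -0.0437]), 0.0299, 150) 0.146623872349982
top 0 0.12517069642332976
```

View pics/c7.png

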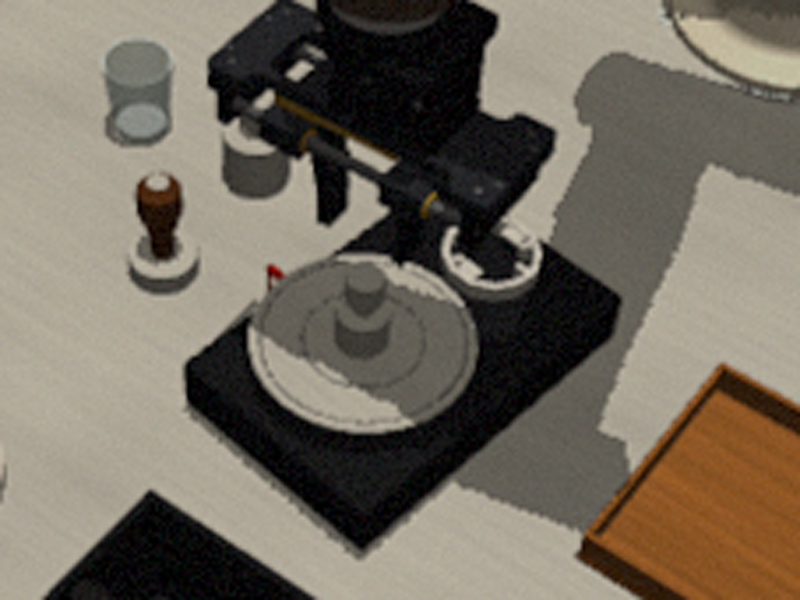

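w1 stands centred on the pan: its base is at (363,340), the ring centre at (364,341). Waiting, then taking it off.

Emit:
{"api": "play_rows", "payload": {
  "commands": "0 0 0 0 0 0;0 0 0 0 0 0;0 0 0 0 0 0;0 0 0 0 0 0;0 0 0 0 0 0;0 0 0 0 0 0;0 0 0 0 0 0;0 0 0 0 0 0;0 0 0 0 0 0;0 0 0 0 0 0;0 0 0 0 0 0;0 0 0 0 0 0;0 0 0 0 0 0;0 0 0 0 0 0;0 0 0 0 0 0;0 0 0 0 0 0;0 0 0 0 0 0;0 0 0 0 0 0;0 0 0 0 0 0;0 0 0 0 0 0"
}}

```text
time_s: 20.2
tcp_pos: [0.5675, -0.0436, 0.1814]
ee_rot: [[1.0, 0.009, 0.0], [0.009, -1.0, 0.0], [0.0, -0.0, -1.0]]
wrist_force: [-0.2, 0.0, -0.1]
gripper_width: 0.52
gripper_force: 0.0
```

Emit:
{"api": "play_rows", "payload": {
  "commands": "0 0 0 0 0 0;0 0 0 0 0 0;0 0 0 0 0 0;0 0 0 0 0 0;0 0 0 0 0 0;0 0 0 0 0 0;0 0 0 0 0 0;0 0 0 0 0 0;0 0 -0.7 0 0 0;0 0 -0.8 0 0 0;0 0 -0.5 0 0 0;0 0 -0.2 0 0 0;0 0 0 0 0 0;0 0 0 0 0 0"
}}

```text
time_s: 21.6
tcp_pos: [0.5682, -0.0436, 0.1163]
ee_rot: [[1.0, 0.01, 0.002], [0.01, -1.0, -0.0], [0.002, 0.0, -1.0]]
wrist_force: [0.1, -0.2, 0.0]
gripper_width: 0.516
gripper_force: 0.0
```

Emit:
{"api": "play_rows", "payload": {
  "commands": "0 0 0 0 0 0;0 0 0 0 0 0;0 0 0 0 0 0;0 0 0 0 0 0;0 0 0 0 0 0",
  "grip": 0
}}

```text
time_s: 22.1
tcp_pos: [0.5677, -0.0437, 0.1157]
ee_rot: [[1.0, 0.009, 0.001], [0.009, -1.0, -0.0], [0.001, 0.0, -1.0]]
wrist_force: [-0.1, -0.2, 1.2]
gripper_width: 0.286
gripper_force: 30.0
```

Emit:
{"api": "play_rows", "payload": {
  "commands": "0 0 0.3 0 0 0;0 0 0.6 0 0 0;0 0 0.7 0 0 0;-0.09 0.5 0.3 0 0 0;-0.09 0.9 0 0 0 0;-0.09 0.96 0 0 0 0;-0.09 0.96 0 0 0 0;-0.09 0.96 0 0 0 0;-0.09 0.96 0 0 0 0;-0.09 0.96 0 0 0 0;-0.09 0.96 0 0 0 0;-0.09 0.96 0 0 0 0;-0.09 0.96 0 0 0 0;-0.09 0.96 0 0 0 0;-0.09 0.96 0 0 0 0;-0.09 0.96 0 0 0 0;-0.09 0.96 0 0 0 0;-0.09 0.5 0 0 0 0;0 0 0 0 0 0;0 0 0 0 0 0"
}}

```text
time_s: 24.1
tcp_pos: [0.5262, 0.3588, 0.172]
ee_rot: [[1.0, 0.01, -0.001], [0.01, -1.0, -0.001], [-0.001, 0.001, -1.0]]
wrist_force: [0.3, 0.2, -2.3]
gripper_width: 0.288
gripper_force: 30.0
```

Emit:
{"api": "play_rows", "payload": {
  "commands": "0 0 -0.5 0 0 0;0 0 -1 0 0 0;0 0 -1 0 0 0;0 0 -0.8 0 0 0;0 0 -0.5 0 0 0;0 0 -0.3 0 0 0;0 0 0 0 0 0;0 0 0 0 0 0"
}}

```text
time_s: 24.9
tcp_pos: [0.5276, 0.3589, 0.0503]
ee_rot: [[1.0, 0.009, 0.001], [0.009, -1.0, 0.001], [0.001, -0.001, -1.0]]
wrist_force: [-0.8, 0.1, -1.6]
gripper_width: 0.289
gripper_force: 30.0
```

Emit:
{"api": "play_rows", "payload": {
  "commands": "0 0 -0.2 0 0 0;0 0 -0.1 0 0 0;0 0 0 0 0 0;0 0 -0.05 0 0 0;0 0 0 0 0 0;0 0 0 0 0 0"
}}

```text
time_s: 25.5
tcp_pos: [0.5271, 0.3592, 0.0391]
ee_rot: [[1.0, 0.009, 0.0], [0.009, -1.0, 0.0], [0.0, -0.0, -1.0]]
wrist_force: [-0.9, -0.0, -2.0]
gripper_width: 0.287
gripper_force: 30.0
```

Emit:
{"api": "play_rows", "payload": {
  "commands": "0 0 -0.04 0 0 0;0 0 0 0 0 0;0 0 0 0 0 0"
}}

```text
time_s: 25.8
tcp_pos: [0.5274, 0.3592, 0.039]
ee_rot: [[1.0, 0.01, 0.001], [0.01, -1.0, 0.001], [0.001, -0.001, -1.0]]
wrist_force: [-1.0, -1.2, 5.6]
gripper_width: 0.29
gripper_force: 30.0
```

Emit:
{"api": "play_rows", "payload": {
  "commands": "0 0 0 0 0 0;0 0 0 0 0 0;0 0 0 0 0 0;0 0 0.4 0 0 0;0 0 1 0 0 0;0 0 1 0 0 0;0 0 1 0 0 0;0 0 1 0 0 0;0 0 0.6 0 0 0;0 0 0 0 0 0",
  "grip": 45
}}

```text
time_s: 26.8
tcp_pos: [0.5285, 0.3603, 0.1923]
ee_rot: [[1.0, 0.01, 0.006], [0.01, -1.0, 0.006], [0.006, -0.005, -1.0]]
wrist_force: [0.6, -0.3, 0.1]
gripper_width: 0.519
gripper_force: 0.0
```

Emit:
{"api": "play_rows", "payload": {
  "commands": "0.02 -0.6 0 0 0 -0.5;0.02 -1 0 0 0 -0.5;0.02 -1 0 0 0 -0.5;0.02 -1 0 0 0 -0.5;0.02 -1 0 0 0 -0.5;0.02 -1 0 0 0 -0.5;0.02 -1 0 0 0 -0.5;0.02 -1 0 0 0 -0.5;0.02 -1 0 0 0 -0.5;0.02 -1 0 0 0 -0.5;0.02 -1 0 0 0 -0.5;0.02 -1 0 0 0 -0.5;0.02 -1 0 0 0 -0.5;0.02 -1 0 0 0 -0.5;0.02 -1 0 0 0 -0.5;0.02 -1 0 0 0 -0.5;0.02 -1 0 0 0 -0.5;0.02 -1 0 0 0 -0.5;0.02 -1 0 0 0 -0.5;0.02 -1 0 0 0 -0.5"
}}

```text
time_s: 28.8
tcp_pos: [0.5383, -0.23, 0.1869]
ee_rot: [[0.077, -0.997, -0.002], [-0.997, -0.077, 0.001], [-0.001, 0.001, -1.0]]
wrist_force: [0.1, -0.2, -0.0]
gripper_width: 0.515
gripper_force: 0.0
```

```bash
python3 - <<'E'
from m import *
look(['w1','w2','w3','cup'],'b')
for n in('scene','top'):
    q=obj(pts(n,np.load(f'pics/{n}0.npy')),px('top',710/1.5,308/1.5,.1),.07,.02);print('jar',n,q.min(0),q.max(0))
p=cv2.imread('pics/scene_b.png');cv2.imwrite('pics/c8.png',cv2.resize(p,(768,576),interpolation=cv2.INTER_CUBIC))
E
```

```text
tcp [ 0.5383 -0.23    0.1869] yaw y -175.6 j6 11.7
w1 scene 0
w1 top 0
w2 scene (array([ 0.5439, -0.4517]), 0.0291, 69)
w2 top (array([ 0.5403, -0.4503]), 0.026, 98)
w3 scene (array([ 0.4305, -0.2403]), 0.0294, 71)
w3 top (array([ 0.4276, -0.2378]), 0.0251, 97)
cup scene (array([0.6427, 0.2217]), 0.056, 193)
cup top (array([0.6392, 0.2229]), 0.0553, 122)
jar scene [ 0.51328914 -0.63948902  0.02003191] [ 0.59868901 -0.55220524  0.11457479]
jar top [ 0.503185   -0.63631705  0.02018877] [ 0.59242663 -0.55156269  0.11818322]
```

View pics/c8.png

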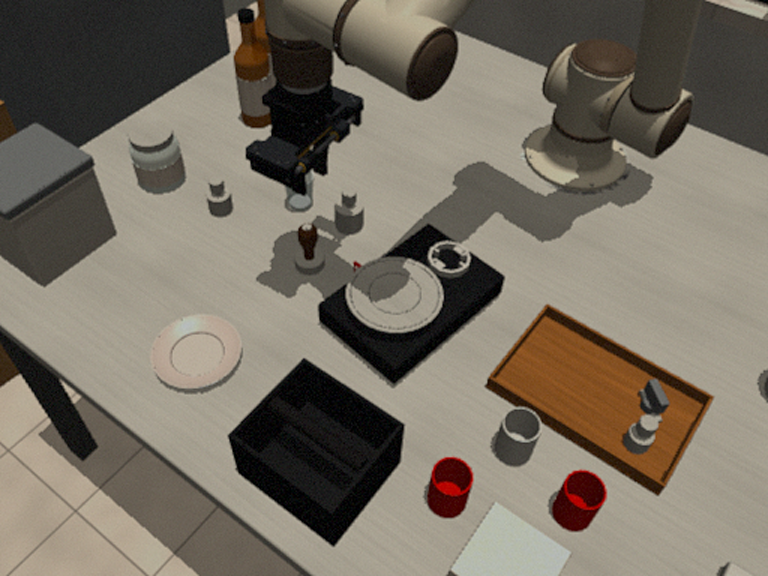

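w1 stands in the tray at (643,433) beside the lock; nothing else has moved. On to w2 at (218,195), keeping the gripper clear of the jar.

Emit:
{"api": "play_rows", "payload": {
  "commands": "0.02 -0.9 0 0 0 -0.3;0.02 -1 0 0 0 0;0.02 -1 0 0 0 0;0.02 -1 0 0 0 0;0.02 -1 0 0 0 0;0.02 -1 0 0 0 0;0 -0.9 0 0 0 0;0 -0.5 0 0 0 0;0 0 0 0 0 0;0 0 -0.5 0 0 0;0 0 -1 0 0 0;0 0 -1 0 0 0;0 0 -0.8 0 0 0;0 0 -0.5 0 0 0;0 0 0 0 0 0;0 0 0 0 0 0"
}}

```text
time_s: 30.5
tcp_pos: [0.5433, -0.4478, 0.0747]
ee_rot: [[0.036, -0.999, 0.001], [-0.999, -0.036, -0.001], [0.001, -0.001, -1.0]]
wrist_force: [0.4, -0.0, 0.8]
gripper_width: 0.519
gripper_force: 0.0
```

Emit:
{"api": "play_rows", "payload": {
  "commands": "-0.03 -0.1 -0.5 0 0 0;0 0 -0.5 0 0 0;0 0 0 0 0 0;0 0 0 0 0 0"
}}

```text
time_s: 30.9
tcp_pos: [0.5413, -0.451, 0.043]
ee_rot: [[0.035, -0.999, -0.001], [-0.999, -0.035, 0.001], [-0.001, 0.001, -1.0]]
wrist_force: [-0.4, -0.8, -0.3]
gripper_width: 0.515
gripper_force: 0.0
```

Emit:
{"api": "play_rows", "payload": {
  "commands": "0 0 0 0 0 0;0 0 0 0 0 0;0 0 0 0 0 0;0 0 0 0 0 0;0 0 0 0 0 0",
  "grip": 0
}}

```text
time_s: 31.4
tcp_pos: [0.5418, -0.4511, 0.0442]
ee_rot: [[0.035, -0.999, 0.0], [-0.999, -0.035, -0.0], [0.0, -0.0, -1.0]]
wrist_force: [-1.7, -0.6, 0.9]
gripper_width: 0.29
gripper_force: 30.0
```

Emit:
{"api": "play_rows", "payload": {
  "commands": "0 0 0.3 0 0 0;0 0 0.6 0 0 0;0 0 1 0 0 0;0 0 1 0 0 0;0 0 1 0 0 0;0 0 0.6 0 0 0;0 0 0 0 0 0;0 0 0 0 0 0"
}}

```text
time_s: 32.2
tcp_pos: [0.541, -0.4502, 0.1775]
ee_rot: [[0.034, -0.999, -0.001], [-0.999, -0.034, 0.002], [-0.002, 0.001, -1.0]]
wrist_force: [0.1, 0.0, -5.2]
gripper_width: 0.284
gripper_force: 30.0
```

Emit:
{"api": "play_rows", "payload": {
  "commands": "0.06 0.5 0 0 0 0;0.06 0.97 0 0 0 0;0.06 0.97 0 0 0 0;0.06 0.97 0 0 0 0;0.06 0.97 0 0 0 0;0.06 0.97 0 0 0 0;0.06 0.97 0 0 0 0;0.06 0.97 0 0 0 0;0.06 0.97 0 0 0 0;0.06 0.97 0 0 0 0;0.06 0.97 0 0 0 0;0.06 0.97 0 0 0 0;0.06 0.97 0 0 0 0;0.06 0.97 0 0 0 0;0.04 0.97 0 0 0 0;0 0.45 0 0 0 0;0 0 0 0 0 0;0 0 0 0 0 0;0 0 0 0 0 0"
}}

```text
time_s: 34.1
tcp_pos: [0.5675, -0.0158, 0.1783]
ee_rot: [[0.034, -0.999, -0.001], [-0.999, -0.034, -0.0], [0.0, 0.001, -1.0]]
wrist_force: [-0.0, 0.8, -4.1]
gripper_width: 0.286
gripper_force: 30.0
```

Emit:
{"api": "play_rows", "payload": {
  "commands": "0 -0.43 0 0 0 0;0 -0.5 -0.3 0 0 0;0 0 -0.5 0 0 0;0 0 -0.4 0 0 0;0 0 -0.2 0 0 0;0 0 -0.1 0 0 0;0 0 0 0 0 0;0 0 0 0 0 0"
}}

```text
time_s: 34.9
tcp_pos: [0.5686, -0.0429, 0.1342]
ee_rot: [[0.035, -0.999, 0.001], [-0.999, -0.035, -0.0], [0.0, -0.001, -1.0]]
wrist_force: [-0.2, -0.2, -3.7]
gripper_width: 0.286
gripper_force: 30.0
```

Emit:
{"api": "play_rows", "payload": {
  "commands": "0 0 -0.06 0 0 0;0 0 -0.06 0 0 0;0 0 -0.05 0 0 0;0 0 -0.05 0 0 0;0 0 0 0 0 0;0 0 0 0 0 0"
}}

```text
time_s: 35.5
tcp_pos: [0.5682, -0.0429, 0.1273]
ee_rot: [[0.035, -0.999, 0.0], [-0.999, -0.035, 0.0], [-0.0, -0.0, -1.0]]
wrist_force: [-1.1, 0.6, -2.9]
gripper_width: 0.286
gripper_force: 30.0
```

Emit:
{"api": "play_rows", "payload": {
  "commands": "0 0 -0.05 0 0 0;0 0 -0.05 0 0 0;0 0 -0.04 0 0 0;0 0 -0.03 0 0 0;0 0 0 0 0 0;0 0 0 0 0 0"
}}

```text
time_s: 36.1
tcp_pos: [0.5682, -0.043, 0.1222]
ee_rot: [[0.035, -0.999, 0.0], [-0.999, -0.035, 0.0], [-0.0, -0.0, -1.0]]
wrist_force: [-0.9, 1.5, 0.5]
gripper_width: 0.285
gripper_force: 30.0
```

Fully supported (0.5 N). Release, rise, wait.

Emit:
{"api": "play_rows", "payload": {
  "commands": "0 0 0 0 0 0;0 0 0 0 0 0;0 0 0 0 0 0;0 0 0 0 0 0;0 0 0.5 0 0 0;0 0 1 0 0 0;0 0 0.7 0 0 0;0 0 0 0 0 0;0 0 0 0 0 0;0 0 0 0 0 0;0 0 0 0 0 0;0 0 0 0 0 0;0 0 0 0 0 0;0 0 0 0 0 0;0 0 0 0 0 0;0 0 0 0 0 0;0 0 0 0 0 0;0 0 0 0 0 0;0 0 0 0 0 0;0 0 0 0 0 0",
  "grip": 45
}}

```text
time_s: 38.1
tcp_pos: [0.5681, -0.043, 0.1881]
ee_rot: [[0.035, -0.999, 0.0], [-0.999, -0.035, -0.0], [0.0, -0.0, -1.0]]
wrist_force: [-0.1, 0.5, 0.3]
gripper_width: 0.517
gripper_force: 0.0
```

```bash
cat >> m.py <<'E'
def pancheck(h,sink,tag):
    p,d=snap('scene',tag); q=obj(pts('scene',d),(.5705,-.043),.05,.085-sink+h-.01); q=q[q[:,2]<.085-sink+h+.008]
    print('scene knob',circ(q),'ztop',np.percentile(q[:,2],95))
E
python3 -c "
from m import *
pancheck(.072,.0064,'s5')
s=r.sense();print(s['tcp_pos'])"
```

```text
scene knob (array([ 0.5705, -0.0426]), 0.0267, 97) ztop 0.1526147750866588
[ 0.56808407 -0.04299708  0.18807095]
```

Emit:
{"api": "play_rows", "payload": {
  "commands": "0 0 0 0 0 0;0 0 0 0 0 0;0 0 0 0 0 0;0 0 0 0 0 0;0 0 0 0 0 0;0 0 0 0 0 0;0 0 0 0 0 0;0 0 0 0 0 0;0 0 0 0 0 0;0 0 0 0 0 0;0 0 0 0 0 0;0 0 0 0 0 0;0 0 0 0 0 0;0 0 0 0 0 0;0 0 -0.6 0 0 0;0 0 -0.9 0 0 0;0 0 -0.5 0 0 0;0 0 -0.2 0 0 0;0 0 0 0 0 0;0 0 0 0 0 0"
}}

```text
time_s: 40.15
tcp_pos: [0.5688, -0.043, 0.1229]
ee_rot: [[0.035, -0.999, 0.002], [-0.999, -0.035, -0.0], [0.0, -0.002, -1.0]]
wrist_force: [0.3, 0.3, 0.7]
gripper_width: 0.515
gripper_force: 0.0
```

Emit:
{"api": "play_rows", "payload": {
  "commands": "0 0 0 0 0 0;0 0 0 0 0 0;0 0 0 0 0 0;0 0 0 0 0 0;0 0 0 0 0 0;0 0 0.3 0 0 0;0 0 0.6 0 0 0;0 0 0.7 0 0 0;0 0 0.4 0 0 0;0 0 0 0 0 0",
  "grip": 0
}}

```text
time_s: 41.15
tcp_pos: [0.569, -0.0428, 0.1838]
ee_rot: [[0.035, -0.999, 0.004], [-0.999, -0.035, 0.001], [-0.001, -0.004, -1.0]]
wrist_force: [0.7, 0.7, -4.0]
gripper_width: 0.285
gripper_force: 30.0
```

Emit:
{"api": "play_rows", "payload": {
  "commands": "-0.2 0.45 0 0 0 0;-0.2 0.95 0 0 0 0;-0.2 0.95 0 0 0 0;-0.2 0.95 0 0 0 0;-0.2 0.95 0 0 0 0;-0.2 0.95 0 0 0 0;-0.2 0.95 0 0 0 0;-0.2 0.95 0 0 0 0;-0.2 0.95 0 0 0 0;-0.2 0.95 0 0 0 0;-0.2 0.95 0 0 0 0;0 0.5 0 0 0 0;0 0 -0.5 0 0 0;0 0 -1 0 0 0;0 0 -1 0 0 0;0 0 -0.8 0 0 0;0 0 -0.4 0 0 0;0 0 0 0 0 0;0 0 0 0 0 0"
}}

```text
time_s: 43.05
tcp_pos: [0.5026, 0.2709, 0.0716]
ee_rot: [[0.035, -0.999, 0.001], [-0.999, -0.035, 0.0], [-0.0, -0.001, -1.0]]
wrist_force: [-0.3, 0.5, -4.1]
gripper_width: 0.292
gripper_force: 30.0
```

Target TCP z is about 0.049.

Emit:
{"api": "play_rows", "payload": {
  "commands": "0 0 -0.35 0 0 0;0 0 -0.2 0 0 0;0 0 -0.1 0 0 0;0 0 0 0 0 0;0 0 -0.05 0 0 0;0 0 0 0 0 0;0 0 0 0 0 0"
}}

```text
time_s: 43.75
tcp_pos: [0.5022, 0.2706, 0.0502]
ee_rot: [[0.035, -0.999, 0.0], [-0.999, -0.035, 0.0], [-0.0, -0.0, -1.0]]
wrist_force: [0.5, -0.3, -2.9]
gripper_width: 0.29
gripper_force: 30.0
```

Emit:
{"api": "play_rows", "payload": {
  "commands": "0 0 -0.04 0 0 0;0 0 0 0 0 0;0 0 -0.02 0 0 0;0 0 0 0 0 0"
}}

```text
time_s: 44.15
tcp_pos: [0.5021, 0.2705, 0.0486]
ee_rot: [[0.035, -0.999, 0.0], [-0.999, -0.035, 0.0], [-0.0, -0.0, -1.0]]
wrist_force: [-0.7, -1.0, -0.2]
gripper_width: 0.293
gripper_force: 30.0
```

Emit:
{"api": "play_rows", "payload": {
  "commands": "0 0 0 0 0 0;0 0 0 0 0 0;0 0 0 0 0 0;0 0 0.4 0 0 0;0 0 1 0 0 0;0 0 1 0 0 0;0 0 1 0 0 0;0 0 1 0 0 0;0 0 0.6 0 0 0;0 0 0 0 0 0",
  "grip": 45
}}

```text
time_s: 45.15
tcp_pos: [0.5037, 0.2716, 0.2027]
ee_rot: [[0.036, -0.999, 0.007], [-0.999, -0.036, 0.005], [-0.005, -0.007, -1.0]]
wrist_force: [-0.4, -0.3, 0.6]
gripper_width: 0.516
gripper_force: 0.0
```

Emit:
{"api": "play_rows", "payload": {
  "commands": "-0.13 -0.5 0 0 0 0;-0.13 -0.97 0 0 0 0;-0.13 -0.97 0 0 0 0;-0.13 -0.97 0 0 0 0;-0.13 -0.97 0 0 0 0;-0.13 -0.97 0 0 0 0;-0.13 -0.97 0 0 0 0;-0.13 -0.97 0 0 0 0;-0.13 -0.97 0 0 0 0;-0.13 -0.97 0 0 0 0;-0.13 -0.97 0 0 0 0;-0.13 -0.97 0 0 0 0;-0.13 -0.97 0 0 0 0;-0.13 -0.97 0 0 0 0;-0.13 -0.97 0 0 0 0;-0.13 -0.97 0 0 0 0;-0.13 -0.97 0 0 0 0;-0.13 -0.93 0 0 0 0;0 0 0 0 0 0;0 0 0 0 0 0"
}}

```text
time_s: 47.15
tcp_pos: [0.4304, -0.2383, 0.1972]
ee_rot: [[0.033, -0.999, -0.002], [-0.999, -0.033, 0.001], [-0.001, 0.002, -1.0]]
wrist_force: [0.3, 0.8, -0.5]
gripper_width: 0.52
gripper_force: 0.0
```

```bash
python3 - <<'E'
from m import *
look(['w3','cup'],'c')
for n in('scene','top'):
    d=np.load(f'pics/{n}_c.npy');q=obj(pts(n,d),(.502,.2705),.04,.068);print('w2 tray',n,circ(q) if len(q)>5 else 0)
p=cv2.imread('pics/scene_c.png');cv2.imwrite('pics/c9.png',cv2.resize(p,(768,576),interpolation=cv2.INTER_CUBIC))
E
```

```text
tcp [ 0.4304 -0.2383  0.1972] yaw y -178.1 j6 11.9
w3 scene (array([ 0.4328, -0.2392]), 0.0283, 71)
w3 top 0
cup scene (array([0.6422, 0.2217]), 0.0564, 190)
cup top (array([0.6396, 0.2229]), 0.0551, 120)
w2 tray scene (array([0.5035, 0.2701]), 0.0276, 115)
w2 tray top (array([0.501, 0.271]), 0.0263, 98)
```

View pics/c9.png

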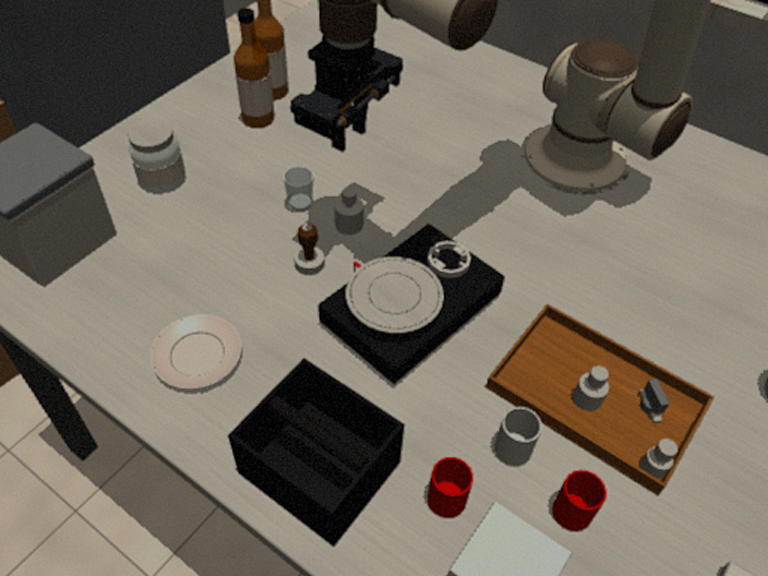

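w2 stands in the tray at (592,388). w1 has been knocked along to (660,458); it looks upright and still inside the tray, which I'll check numerically. Picking w3.

Emit:
{"api": "play_rows", "payload": {
  "commands": "0 0 -0.5 0 0 0;0 0 -1 0 0 0;0 0 -1 0 0 0;0 0 -0.8 0 0 0;0 0 -0.5 0 0 0;0 0 -0.4 0 0 0;0 0 -0.3 0 0 0;0 0 0 0 0 0;0 0 0 0 0 0"
}}

```text
time_s: 48.15
tcp_pos: [0.4323, -0.2377, 0.0636]
ee_rot: [[0.036, -0.999, 0.0], [-0.999, -0.036, -0.0], [0.0, -0.0, -1.0]]
wrist_force: [0.6, 0.1, 0.3]
gripper_width: 0.52
gripper_force: 0.0
```

```bash
python3 - <<'E'
from m import *
for n in('scene','top'):
    P=pts(n,np.load(f'pics/{n}_c.npy'))
    c=px('scene',665/1.5,446/1.5,.067) 
    q=obj(P,c,.045,.012); h=q[q[:,2]>.058]; b=q[(q[:,2]<.05)&(q[:,2]>.032)];print(n,c.round(3),q[:,2].max(),circ(h),circ(b) if len(b)>3 else 0)
E
```

```text
scene [0.55  0.39  0.067] 0.07056651329501396 (array([0.5487, 0.3935]), 0.0285, 142) (array([0.5459, 0.39  ]), 0.0822, 136)
top [0.55  0.39  0.067] 0.07297158494108856 (array([0.5462, 0.3948]), 0.0277, 100) (array([0.5444, 0.3913]), 0.0794, 89)
```

w1 is still upright at (.547,.394) in the tray.

Emit:
{"api": "play_rows", "payload": {
  "commands": "-0.07 -0.02 -0.28 0 0 0;0 0 0 0 0 0;0 0 0 0 0 0"
}}

```text
time_s: 48.45
tcp_pos: [0.4296, -0.2386, 0.0549]
ee_rot: [[0.035, -0.999, -0.0], [-0.999, -0.035, 0.0], [-0.0, 0.0, -1.0]]
wrist_force: [0.9, 0.4, -0.6]
gripper_width: 0.515
gripper_force: 0.0
```

Emit:
{"api": "play_rows", "payload": {
  "commands": "0 0 0 0 0 0;0 0 0 0 0 0;0 0 0 0 0 0;0 0 0 0 0 0;0 0 0 0 0 0",
  "grip": 0
}}

```text
time_s: 48.95
tcp_pos: [0.4291, -0.2386, 0.0549]
ee_rot: [[0.035, -0.999, -0.001], [-0.999, -0.035, 0.0], [-0.0, 0.001, -1.0]]
wrist_force: [-2.3, -0.2, 2.3]
gripper_width: 0.292
gripper_force: 30.0
```

Emit:
{"api": "play_rows", "payload": {
  "commands": "0 0 0.3 0 0 0;0 0 0.6 0 0 0;0 0 1 0 0 0;0 0 1 0 0 0;0 0 1 0 0 0;0 0 0.6 0 0 0;0 0 0 0 0 0;0 0 0 0 0 0"
}}

```text
time_s: 49.75
tcp_pos: [0.4288, -0.2379, 0.1887]
ee_rot: [[0.034, -0.999, -0.002], [-0.999, -0.034, 0.002], [-0.002, 0.001, -1.0]]
wrist_force: [-0.7, 0.1, -6.3]
gripper_width: 0.286
gripper_force: 30.0
```

Emit:
{"api": "play_rows", "payload": {
  "commands": "0.3 0.41 0 0 0 0;0.58 0.81 0 0 0 0;0.58 0.81 0 0 0 0;0.58 0.81 0 0 0 0;0.58 0.81 0 0 0 0;0.58 0.81 0 0 0 0;0.58 0.81 0 0 0 0;0.58 0.81 0 0 0 0;0.28 0.4 0 0 0 0;0 0 0 0 0 0;0 0 0 0 0 0;0 0 0 0 0 0"
}}

```text
time_s: 50.95
tcp_pos: [0.568, -0.0447, 0.189]
ee_rot: [[0.034, -0.999, -0.002], [-0.999, -0.034, -0.0], [0.0, 0.002, -1.0]]
wrist_force: [-0.0, -0.7, -6.4]
gripper_width: 0.292
gripper_force: 30.0
```

Emit:
{"api": "play_rows", "payload": {
  "commands": "0 0.04 -0.4 0 0 0;0 0 -0.5 0 0 0;0 0 -0.4 0 0 0;0 0 -0.2 0 0 0;0 0 0 0 0 0;0 0 -0.05 0 0 0;0 0 -0.05 0 0 0;0 0 -0.05 0 0 0;0 0 0 0 0 0;0 0 0 0 0 0"
}}

```text
time_s: 51.95
tcp_pos: [0.569, -0.043, 0.1405]
ee_rot: [[0.035, -0.999, 0.0], [-0.999, -0.035, 0.0], [-0.0, -0.0, -1.0]]
wrist_force: [-0.0, -0.4, -5.0]
gripper_width: 0.288
gripper_force: 30.0
```

Emit:
{"api": "play_rows", "payload": {
  "commands": "0 0 -0.05 0 0 0;0 0 -0.05 0 0 0;0 0 -0.05 0 0 0;0 0 -0.05 0 0 0;0 0 -0.04 0 0 0;0 0 0 0 0 0;0 0 0 0 0 0"
}}

```text
time_s: 52.65
tcp_pos: [0.5692, -0.043, 0.1334]
ee_rot: [[0.035, -0.999, 0.001], [-0.999, -0.035, -0.0], [0.0, -0.001, -1.0]]
wrist_force: [-1.1, 1.0, -2.8]
gripper_width: 0.287
gripper_force: 30.0
```

Emit:
{"api": "play_rows", "payload": {
  "commands": "0 0 -0.04 0 0 0;0 0 -0.04 0 0 0;0 0 -0.04 0 0 0;0 0 0 0 0 0;0 0 0 0 0 0"
}}

```text
time_s: 53.15
tcp_pos: [0.5692, -0.043, 0.1297]
ee_rot: [[0.035, -0.999, 0.0], [-0.999, -0.035, -0.0], [0.0, -0.0, -1.0]]
wrist_force: [-1.1, 0.1, 1.0]
gripper_width: 0.287
gripper_force: 30.0
```

Emit:
{"api": "play_rows", "payload": {
  "commands": "0 0 0 0 0 0;0 0 0 0 0 0;0 0 0 0 0 0;0 0 0 0 0 0;0 0 0.5 0 0 0;0 0 1 0 0 0;0 0 0.7 0 0 0;0 0 0 0 0 0;0 0 0 0 0 0;0 0 0 0 0 0;0 0 0 0 0 0;0 0 0 0 0 0;0 0 0 0 0 0;0 0 0 0 0 0;0 0 0 0 0 0;0 0 0 0 0 0;0 0 0 0 0 0;0 0 0 0 0 0;0 0 0 0 0 0;0 0 0 0 0 0",
  "grip": 45
}}

```text
time_s: 55.15
tcp_pos: [0.569, -0.043, 0.1956]
ee_rot: [[0.035, -0.999, 0.0], [-0.999, -0.035, 0.0], [-0.0, -0.0, -1.0]]
wrist_force: [0.4, 0.5, -1.0]
gripper_width: 0.519
gripper_force: 0.0
```

```bash
python3 -c "
from m import *
pancheck(.082,.0096,'s6')
s=r.sense();print(s['tcp_pos'])"
```

```text
scene knob (array([ 0.5704, -0.0449]), 0.0288, 104) ztop 0.15993266933250672
[ 0.5689637  -0.04298284  0.19555775]
```

Emit:
{"api": "play_rows", "payload": {
  "commands": "0 0 0 0 0 0;0 0 0 0 0 0;0 0 0 0 0 0;0 0 0 0 0 0;0 0 0 0 0 0;0 0 0 0 0 0;0 0 0 0 0 0;0 0 0 0 0 0;0 0 0 0 0 0;0 0 0 0 0 0;0 0 0 0 0 0;0 0 0 0 0 0;0 0 0 0 0 0;0 0 0 0 0 0;0 0 -0.6 0 0 0;0 0 -0.9 0 0 0;0 0 -0.5 0 0 0;0 0 -0.2 0 0 0;0 0 0 0 0 0;0 0 0 0 0 0"
}}

```text
time_s: 57.2
tcp_pos: [0.5697, -0.043, 0.1304]
ee_rot: [[0.035, -0.999, 0.002], [-0.999, -0.035, -0.0], [0.0, -0.002, -1.0]]
wrist_force: [0.7, -0.4, -0.2]
gripper_width: 0.518
gripper_force: 0.0
```

Emit:
{"api": "play_rows", "payload": {
  "commands": "0 0 0 0 0 0;0 0 0 0 0 0;0 0 0 0 0 0;0 0 0 0 0 0;0 0 0 0 0 0;0 0 0.3 0 0 0;0 0 0.6 0 0 0;0 0 0.7 0 0 0;0 0 0.4 0 0 0;0 0 0 0 0 0",
  "grip": 0
}}

```text
time_s: 58.2
tcp_pos: [0.5697, -0.0428, 0.1909]
ee_rot: [[0.035, -0.999, 0.003], [-0.999, -0.035, 0.001], [-0.001, -0.003, -1.0]]
wrist_force: [1.0, 0.4, -5.8]
gripper_width: 0.292
gripper_force: 30.0
```

Emit:
{"api": "play_rows", "payload": {
  "commands": "-0.16 0.45 0 0 0 0;-0.31 0.9 0 0 0 0;-0.31 0.9 0 0 0 0;-0.31 0.9 0 0 0 0;-0.31 0.9 0 0 0 0;-0.31 0.9 0 0 0 0;-0.31 0.9 0 0 0 0;-0.31 0.9 0 0 0 0;-0.31 0.9 0 0 0 0;0 0.1 0 0 0 0;0 0 -0.5 0 0 0;0 0 -1 0 0 0;0 0 -1 0 0 0;0 0 -0.8 0 0 0;0 0 -0.3 0 0 0;0 0 0 0 0 0;0 0 0 0 0 0"
}}

```text
time_s: 59.9
tcp_pos: [0.4905, 0.1899, 0.0823]
ee_rot: [[0.036, -0.999, 0.001], [-0.999, -0.036, 0.001], [-0.0, -0.001, -1.0]]
wrist_force: [0.2, -0.3, -5.4]
gripper_width: 0.285
gripper_force: 30.0
```

Target TCP z is about 0.0595.

Emit:
{"api": "play_rows", "payload": {
  "commands": "0 0 -0.35 0 0 0;0 0 -0.2 0 0 0;0 0 -0.1 0 0 0;0 0 0 0 0 0;0 0 -0.05 0 0 0;0 0 0 0 0 0;0 0 0 0 0 0"
}}

```text
time_s: 60.6
tcp_pos: [0.4899, 0.1896, 0.0607]
ee_rot: [[0.035, -0.999, 0.0], [-0.999, -0.035, 0.0], [-0.0, -0.0, -1.0]]
wrist_force: [-0.8, -0.0, -6.2]
gripper_width: 0.289
gripper_force: 30.0
```

Emit:
{"api": "play_rows", "payload": {
  "commands": "0 0 -0.04 0 0 0;0 0 0 0 0 0;0 0 -0.02 0 0 0;0 0 0 0 0 0"
}}

```text
time_s: 61.0
tcp_pos: [0.4903, 0.1902, 0.0598]
ee_rot: [[0.036, -0.999, 0.002], [-0.999, -0.036, 0.001], [-0.001, -0.002, -1.0]]
wrist_force: [-2.4, 3.1, 4.2]
gripper_width: 0.286
gripper_force: 30.0
```

Emit:
{"api": "play_rows", "payload": {
  "commands": "0 0 0 0 0 0;0 0 0 0 0 0;0 0 0 0 0 0;0 0 0.4 0 0 0;0 0 1 0 0 0;0 0 1 0 0 0;0 0 1 0 0 0;0 0 0.8 0 0 0;0.3 0.1 0 0 0 0;0.8 0.16 0 0 0 0;0.9 0.2 0 0 0 0;0.9 0.2 0 0 0 0;0.9 0.2 0 0 0 0;0.9 0.2 0 0 0 0;0.32 0 0 0 0 0;0 0 0 0 0 0;0 0 0 0 0 0",
  "grip": 45
}}

```text
time_s: 62.7
tcp_pos: [0.6395, 0.2208, 0.1842]
ee_rot: [[0.035, -0.999, -0.002], [-0.999, -0.035, -0.001], [0.001, 0.002, -1.0]]
wrist_force: [0.0, -1.0, 0.4]
gripper_width: 0.52
gripper_force: 0.0
```

Emit:
{"api": "play_rows", "payload": {
  "commands": "0 0 0 0 0 0;0 0 0 0 0 0;0 0 0 0 0 0;0 0 0 0 0 0",
  "grip": 82
}}

```text
time_s: 63.1
tcp_pos: [0.6401, 0.2214, 0.1852]
ee_rot: [[0.035, -0.999, 0.0], [-0.999, -0.035, 0.0], [-0.0, -0.0, -1.0]]
wrist_force: [0.0, -0.2, 0.0]
gripper_width: 0.794
gripper_force: 0.0
```

```bash
python3 - <<'E'
from m import *
look(['cup'],'d')
for n in('scene','top'):
    P=pts(n,np.load(f'pics/{n}_d.npy'))
    for w,c,h in(('w1',(.547,.394),.067),('w2',(.502,.2705),.077),('w3',(.49,.19),.087)):
        q=obj(P,c,.035,h-.008); print(w,n,circ(q) if len(q)>5 else 0, q[:,2].max() if len(q) else 0)
p=cv2.imread('pics/scene_d.png');a=cv2.resize(p[190:350,270:483],(800,600),interpolation=cv2.INTER_CUBIC);cv2.imwrite('pics/c10.png',a)
E
```

```text
tcp [0.6401 0.2214 0.1852] yaw y -178.0 j6 -30.7
cup scene (array([0.6422, 0.2217]), 0.0555, 184)
cup top (array([0.6401, 0.2221]), 0.0539, 88)
w1 scene (array([0.5491, 0.3929]), 0.0262, 139) 0.07092292343871368
w2 scene (array([0.5044, 0.2697]), 0.0257, 115) 0.08038443936803422
w3 scene 0 0
w1 top (array([0.5465, 0.3944]), 0.027, 100) 0.07147142268138713
w2 top (array([0.5006, 0.2705]), 0.0261, 100) 0.08423559959853696
w3 top (array([0.4884, 0.1908]), 0.0256, 99) 0.09296876521145597
```

View pics/c10.png

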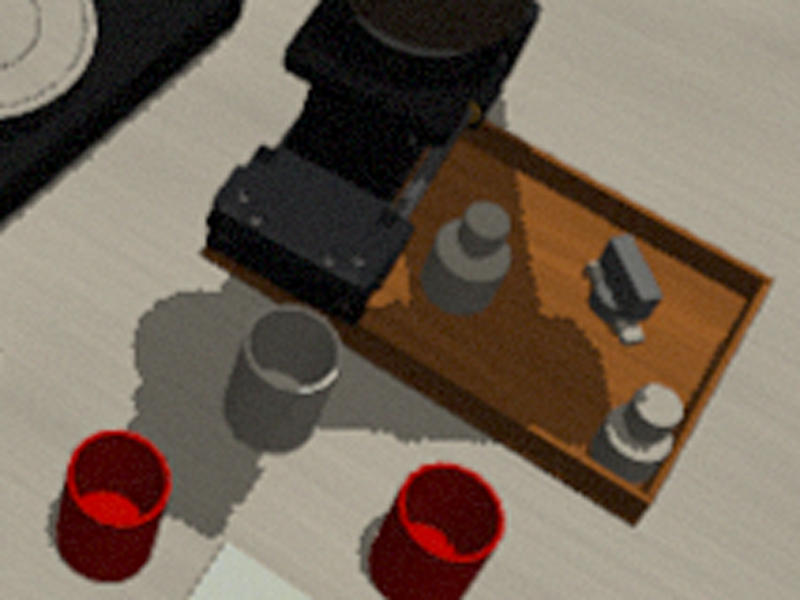

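The cup to take is the aluminium one at (282,380); the red ones at (115,505) and (435,530) stay. w1 (640,430) and w2 (470,255) are upright in the tray. Descending round the cup.

Emit:
{"api": "play_rows", "payload": {
  "commands": "0.03 0.02 -0.4 0 0 0;0 0 -0.8 0 0 0;0 0 -0.8 0 0 0;0 0 -0.8 0 0 0;0 0 -0.8 0 0 0;0 0 -0.7 0 0 0;0 0 -0.4 0 0 0;0 0 -0.2 0 0 0;0 0 0 0 0 0;0 0 0 0 0 0"
}}

```text
time_s: 64.2
tcp_pos: [0.642, 0.2222, 0.0387]
ee_rot: [[0.035, -0.999, 0.002], [-0.999, -0.035, 0.001], [-0.001, -0.002, -1.0]]
wrist_force: [-0.1, -0.4, -0.4]
gripper_width: 0.944
gripper_force: 0.0
```

Emit:
{"api": "play_rows", "payload": {
  "commands": "0 0 0 0 0 0;0 0 0 0 0 0;0 0 0 0 0 0;0 0 0 0 0 0;0 0 0 0 0 0",
  "grip": 0
}}

```text
time_s: 64.7
tcp_pos: [0.6413, 0.2219, 0.038]
ee_rot: [[0.035, -0.999, 0.0], [-0.999, -0.035, 0.0], [-0.0, -0.0, -1.0]]
wrist_force: [-0.3, -0.2, 1.3]
gripper_width: 0.614
gripper_force: 30.0
```

Emit:
{"api": "play_rows", "payload": {
  "commands": "0 0 0.3 0 0 0;0 0 0.6 0 0 0;0 0 1 0 0 0;0 0 1 0 0 0;0 0 1 0 0 0;0 0 0.6 0 0 0;0 0 0 0 0 0;0 0 0 0 0 0"
}}

```text
time_s: 65.5
tcp_pos: [0.6407, 0.2218, 0.1723]
ee_rot: [[0.035, -0.999, -0.001], [-0.999, -0.035, 0.0], [-0.0, 0.001, -1.0]]
wrist_force: [-0.8, 1.1, -2.6]
gripper_width: 0.612
gripper_force: 29.9
```

Emit:
{"api": "play_rows", "payload": {
  "commands": "-0.12 -0.45 0 0 0 0;-0.24 -0.9 0 0 0 0;-0.25 -0.9 0 0 0 0;-0.25 -0.9 0 0 0 0;-0.25 -0.9 0 0 0 0;-0.25 -0.9 0 0 0 0;-0.25 -0.9 0 0 0 0;-0.25 -0.9 0 0 0 0;-0.25 -0.9 0 0 0 0;-0.25 -0.9 0 0 0 0;-0.07 -0.3 0 0 0 0;0 0 0 0 0 0;0 0 -0.5 0 0 0;0 0 -0.5 0 0 0;0 0 -0.3 0 0 0;0 0 -0.1 0 0 0;0 0 0 0 0 0;0 0 0 0 0 0"
}}

```text
time_s: 67.3
tcp_pos: [0.5689, -0.0433, 0.1312]
ee_rot: [[0.036, -0.999, 0.001], [-0.999, -0.036, -0.0], [0.0, -0.001, -1.0]]
wrist_force: [0.5, 0.6, -2.0]
gripper_width: 0.615
gripper_force: 30.0
```

Emit:
{"api": "play_rows", "payload": {
  "commands": "-0.02 0 -0.1 0 0 0;0 0 -0.1 0 0 0;0 0 -0.06 0 0 0;0 0 -0.04 0 0 0;0 0 -0.03 0 0 0;0 0 0 0 0 0;0 0 0 0 0 0"
}}

```text
time_s: 68.0
tcp_pos: [0.5677, -0.0436, 0.1209]
ee_rot: [[0.035, -0.999, -0.0], [-0.999, -0.035, -0.0], [0.0, 0.0, -1.0]]
wrist_force: [-1.4, -0.1, 0.2]
gripper_width: 0.613
gripper_force: 30.0
```

Emit:
{"api": "play_rows", "payload": {
  "commands": "0 0 0 0 0 0;0 0 0 0 0 0;0 0 0 0 0 0;0 0 0 0 0 0;0 0 0.4 0 0 0;0 0 0.8 0 0 0;0 0 0.8 0 0 0;0 0 1 0 0 0;0 0 1 0 0 0;0 0 0 0 0 0;-0.4 0.5 0 0 0 0;-0.4 1 0 0 0 0;-0.4 1 0 0 0 0;-0.4 1 0 0 0 0;-0.4 1 0 0 0 0;-0.4 1 0 0 0 0;-0.4 1 0 0 0 0;0 0.5 0 0 0 0;0 0 0 0 0 0;0 0 0 0 0 0",
  "grip": 82
}}

```text
time_s: 70.0
tcp_pos: [0.4839, 0.1662, 0.2408]
ee_rot: [[0.035, -0.999, -0.0], [-0.999, -0.035, -0.0], [0.0, 0.0, -1.0]]
wrist_force: [0.5, 0.1, -0.4]
gripper_width: 0.942
gripper_force: 0.0
```

```bash
python3 - <<'E'
from m import *
p,d=snap('scene','s9');_,dt=snap('top','t9')
for n,D in(('scene',d),('top',dt)):
    q=obj(pts(n,D),(.568,-.0435),.045,.148);print(n,circ(q) if len(q)>5 else 0)
cv2.imwrite('pics/c11.png',cv2.resize(p,(768,576),interpolation=cv2.INTER_CUBIC))
E
```

```text
scene (array([ 0.5695, -0.0441]), 0.0567, 204)
top (array([ 0.5663, -0.0431]), 0.0546, 123)
```

View pics/c11.png

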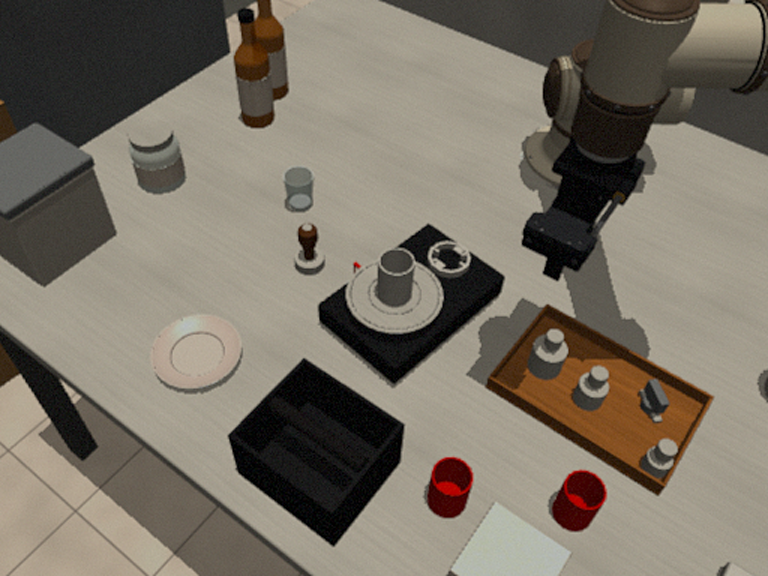

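The cup stands mid-pan at (395,280). The lock and all three weights are upright in the tray at (655,400), (548,353), (592,388) and (660,458). The bystanders haven't moved.

```bash
python3 -c "
from station import r
print(r.finish_job())"
```

```text
the job is handed in; nothing more can be done
None
```

The job is handed in (no verdict returned): transit lock in the tray, the three weights present (w1, w2, w3; w4 absent) checked smallest to largest and standing in the tray, the aluminium cup centred on the pan, and nothing else moved by the arm; w1 was knocked a few centimetres inside the tray mid-run, but stayed upright.

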